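# Close, latch and start the bench incubation box

### The job

Close the lid of the incubation box gently, without slamming it, then swing the turnbutton on its front bracket all the way round so that it points straight over the closed lid and secures it. Then turn the selector on the control unit so that its white pointer line stands at the mark with three dots. Leave the culture dish and the tweezers lying in front of the box, and the white bottle, where they are.

Things in the scene. Friction and masses are not known exactly. Their poses are not given: they have to be found in the camera images.
- incubator: incubation box, fixed: white open case 170 (x) x 210 (y) x 90 mm high, two culture dishes inside, grey-framed windowed lid hinged on its far (+x) top rim, and in the middle of its near side a white bracket, 60 mm wide, 90 mm high, reaching 134 mm from the origin, that carries the turnbutton. Origin: centre of the underside; x points from bracket to hinge, y left, z up
- lid_hinge (a point): middle of the lid's hinge line, which is level along the box's y axis: 85 mm in +x of the box's origin, 90 mm up, at the lid's underside. Axes as the box's. Fixed
- lid_edge (a point): middle of the lid's free edge, on its outer (upper) face; moves with the lid. The lid is a plate 12 mm thick, 172 mm from hinge line to free edge, 206 mm wide; shut, its outer face is 102 mm above the bench. Its frame is 36 mm wide at the free edge, 32 at the sides, 26 at the hinge; the clear window is 2 mm lower
- lid (a joint): lid angle in rad: 0 shut, growing as its free edge rises, to 1.5 at most. Starts half open (0.7 to 1.2). Stiff hinge (0.35 N m friction): it stays where it is left, and 1 to 5 N at the free edge pushes it shut. Closing faster than 3 rad/s is slamming
- turnbutton_grip (a point): point on the turnbutton's upright pivot, 111 mm in -x of the box's origin, 124 mm above the bench, in the thumb fin. Flat steel bar 16 mm wide, 104 to 110 mm above the bench, reaching 54 mm from the pivot at its long end, 12 at the other; on it, along the bar and centred on the pivot, a thumb fin 36 mm long, 10 thick, top at 131 mm. x axis: along the long end
- turnbutton (a joint): turnbutton angle in rad, counter-clockwise from above, from the box's +x: 0 = long end straight over the lid, at its stop (secured); 1.57 = along the lid's edge to the left (+y), clear of the lid. Starts 1.25 to 1.5; range 0 to 1.8. Light friction (0.04 N m), stays where it is left
- control_unit: control unit, fixed left or right of the incubation box: white box 150 x 150 x 55 mm high, black top panel, selector in the middle and on its far side four white marks 56 mm from the axis: left to right seen from the robot one, two, three and four dots, the middle of each group at selector angles +1.35, +0.45, -0.45, -1.35 rad. Origin: centre of the underside; x away from the robot
- selector_grip (a point): point on the selector's upright axis, in its fin, 76 mm above the bench. Round grey skirt 52 mm across, 56 to 64 mm above the bench; on it a straight fin 44 mm long, 11 thick, top at 85 mm, with a white line on the half that points to the setting. x axis: along the pointer
- selector (a joint): selector angle in rad, counter-clockwise from above: 0 = pointer along the control unit's +x; three-dot mark at -0.45. Range -1.7 to 1.7; starts 0.3 to 1.05. Light friction (0.04 N m), stays where it is left, no clicks
- vortex_mixer: bystander, fixed: grey mixer 140 x 120 mm, 85 mm high with a black rubber cup on top, on the side of the incubation box where the control unit is not; origin at the centre of its underside
- petri_dish: bystander: clear closed culture dish, 90 mm across, 13 mm high, lying near the robot in front of the incubation box; origin at the centre of its underside
- tweezers: bystander: blue plastic tweezers, about 130 mm long, 9 mm high, lying near the robot in front of the incubation box; origin under the middle
- reagent_bottle: bystander: white plastic bottle, 74 mm across, 165 mm high, standing behind and to the right of the incubation box; origin at the centre of its underside
Mind the look-alikes: they are no part of the job. What is shaped like the control_unit but green is not meant.

How it is judged (in metres and radians):
On the way, in this order (a step that is already met when the one before it is completed fails the run):
1. the lid is shut while the turnbutton is still turned clear of it (value of joint lid below 0.035 rad and value of joint turnbutton above 1 rad), for 0.2 s.
2. the turnbutton points straight over the closed lid (value of joint lid below 0.035 rad and value of joint turnbutton below 0.15 rad), for 0.2 s.
3. the selector's pointer stands at the three-dot mark (all of step 2 and value of joint selector between -0.58 and -0.32 rad), for 0.2 s.
At the end, for the whole second after the job is handed in: The lid is shut (within 0.035 rad), the turnbutton points over it (within 0.15 rad of its stop) and the selector's pointer is within 0.13 rad of the three-dot mark (all of step 3); the robot touches nothing.
It fails at once if the lid is slammed (closes faster than 3 rad/s) (velocity of joint lid below -3 rad/s).
It fails at once if the dish, the tweezers or the bottle is pushed away (more than 30 mm) (distance of any of petri_dish, tweezers, reagent_bottle from where it was at the start of the episode above 0.03 m).
It also fails if it takes over 72 s, if anything falls off the work surface, if the arm or the gripper's body presses on something with over 40 N, if the wrist force passes 120 N, or if a joint passes its speed limit or range.

### The arm

A 6-joint arm with a two-finger parallel gripper is mounted at the origin on the work surface. World frame = base frame: x ahead of the robot, y to its left, z up, the work surface at z = 0. Lengths are in mm, angles in rad, forces in N, time in s.
With the tool pointing down it reaches from about 275 to 1000 mm from the base axis. Payload 8.4 kg.
Tool frame: the origin (TCP) lies midway between the tips of the shut fingers; the grasp point (between the pads) lies 19 mm behind it; z points along the fingers, y is the line along which they close (so a half turn about z gives the same grasp; the last joint's range is limited). The gripper opens to 85 mm and grips with 20 to 120 N. Pads are 22 mm wide; open, the fingers measure 114 mm over their backs; the gripper's body (76 mm by 85 mm) begins 54 mm behind the grasp point. The pads swing forward as they close: fully open they stand 13 mm farther back than shut.
Start: joints at [1.229, 0.353, 1.633, -0, 1.155, -0.002], TCP at [208.31, 589.266, 231.281] pointing down, gripper open.
Joint ranges: [-2.63, 2.63], [-0.92, 2.1], [0.06, 2.66], [-1.3, 4.44], [0, 2.69], [-3.02, 3.02]. Speed limits (rad/s): [2.22, 2.22, 2.79, 3.14, 3.14, 3.14].

### API

Orientations are given as a unit quaternion [w, x, y, z].
In Python, from rig import r, optics, job gives the robot as it stands. The module is installed in compiled form; this text tells all that it offers.
- The arm moves only by the tool jog_arm, never from a script. Its argument "moves" is text: rows parted by semicolons, each of 7 numbers parted by spaces: the finger opening in m, from 0 to 0.0854, then the shift along the world's x, y, z in m, then the turn, a rotation vector about the world's x, y, z in degrees. A call has 1 to 5 rows; each row is the pose to reach, as a shift and turn from the pose commanded when the call began; what a row does not reach only later rows make up. A row lasts 1/10 s, in which the tool goes at most 50 mm and 8.59 degrees, less where a joint would pass 70% of its speed; a pose out of reach is approached as far as the arm can. A call with a gripper value outside its range is refused whole. The fingers move at their own pace and stop on an object; "newtons" is the grip in N (left out, the last holds). Time passes only in rows, so rows that repeat a pose let the fingers close. It gives the time, the measured TCP pose, the force, the opening and the grip force at its end, in the units of the state.
- r.observe(): the state, without advancing time (a new reading comes with each control period).
- optics.camera(name): name is "side" or "top"; returns the picture (420x560x3 uint8, red, green, blue); there is no depth.
- optics.get_calibration(name): a dict with "intrinsics" (3x3 intrinsics, pixels), "eye" and "rotation" of the camera in the world. Camera axes: x right, y up, looking along -z (the intrinsics and any distortion apply to the point x, -y, -z); pixel columns grow to the right and rows downward; lengths in mm; the calibration is good to about 2 mm. A picture is of the moment at which its call begins. get_calibration takes no time and is no camera call.
- job.job_done(): hands the job in; it is judged then, once.
The state is a dict: "time_s": time; "joints": joint angles; "qd": joint speeds; "joint_torque": joint torques, N m; "position": TCP position; "ee_rot": TCP orientation; "wrist_force": force on the tool from outside, world axes, zero at the start; "moment": the same for the moment, N m; "opening": finger opening in mm; "finger_force": force on a finger pad.
Only numpy, scipy, OpenCV 4.12 (cv2) and the standard library are available. Lean on these libraries where they do the work, as an engineer would, in place of code of your own. Each camera call takes 0.05 s, during which the arm holds its last target. There are 200 camera calls.

## Working session

There is one attempt and no reset: what is moved stays moved. The work goes in short steps, Python scripts to look and compute and a tool call to move; the robot and the scene stay as the last step left them, time stands still between calls to the robot, and variables do not carry over. Pictures are saved under pics/ and viewed, at most 10 in all, crops included, and the job is handed in when it is done.

Besides the shell and the picture viewer there is one more tool, called after "Call:" as a command line: name --argument value ..., lists and objects as JSON in quotes. jog_arm: Moves the arm, as the interface text tells. Its arguments: {"type":"object","properties":{"moves":{"type":"string"},"newtons":{"type":"number"}},"required":["moves"]}

```bash
mkdir -p pics
python3 - <<'E'
from rig import r, optics, job
import cv2
for n in("side","top"):
    cv2.imwrite(f"pics/{n}0.png",optics.camera(n)[:,:,::-1]); c=optics.get_calibration(n);print(n,c)
s=r.observe();print(s)
E
```

```text
side {'intrinsics': array([[528.17320724,   0.        , 267.51097327],
       [  0.        , 528.17320724, 201.81034875],
       [  0.        ,   0.        ,   1.        ]]), 'eye': array([ -175.01245992, -1083.27817771,   804.4753864 ]), 'rotation': array([ 0.83585459,  0.48996595, -0.12472173, -0.21383395])}
top {'intrinsics': array([[389.56068566,   0.        , 282.42774063],
       [  0.        , 389.56068566, 206.73961823],
       [  0.        ,   0.        ,   1.        ]]), 'eye': array([245.11395284, -15.25394886, 905.44204332]), 'rotation': array([ 0.71122084,  0.07538341, -0.07573285, -0.69479982])}
{'time_s': 0.1, 'joints': array([ 1.22858423e+00,  3.53599341e-01,  1.63406159e+00,  1.41559820e-05,
        1.15519781e+00, -2.37694489e-03]), 'qd': array([-0.00096889, -0.00092244, -0.00051014, -0.00084944, -0.00209594,
        0.00043665]), 'joint_torque': array([ 1.68824954e-06, -6.06361270e+01, -3.42821860e+01, -1.47208075e-04,
        3.95136929e-03, -2.20460441e-05]), 'position': array([208.17053988, 588.85810838, 230.62319825]), 'ee_rot': array([-1.14908913e-04,  1.69103898e-01,  9.85598027e-01, -6.22560787e-04]), 'wrist_force': array([-0.07380714,  0.72630347, -0.94009745]), 'moment': array([ 0.02144112,  0.01810939, -0.04568561]), 'finger_force': 0.0, 'opening': 85.31502830051593}
```

View pics/side0.png

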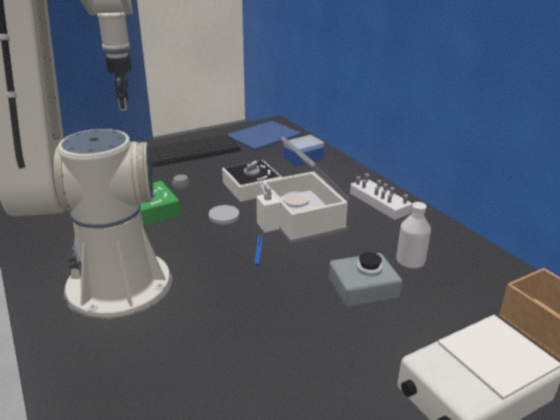

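View pics/top0.png

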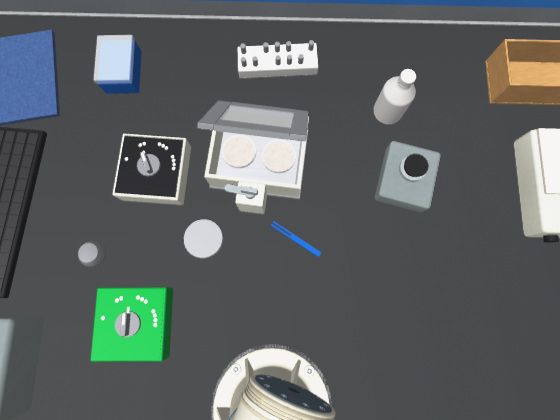

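The top view shows two units shaped like the control unit: a white case with a black panel at (152,168), and a green one at (130,325). The white one fits the description. The box is at (258,150), its turnbutton at (248,190), the dish at (203,238) and the tweezers at (296,238). I'll confirm in an enlarged crop.

Run:
```python
import cv2
a=cv2.imread("pics/top0.png")[95:225,110:320]
cv2.imwrite("pics/topc.png",cv2.resize(a,None,fx=3.8,fy=3.8,interpolation=cv2.INTER_CUBIC))
```

```text
(no output)
```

View pics/topc.png

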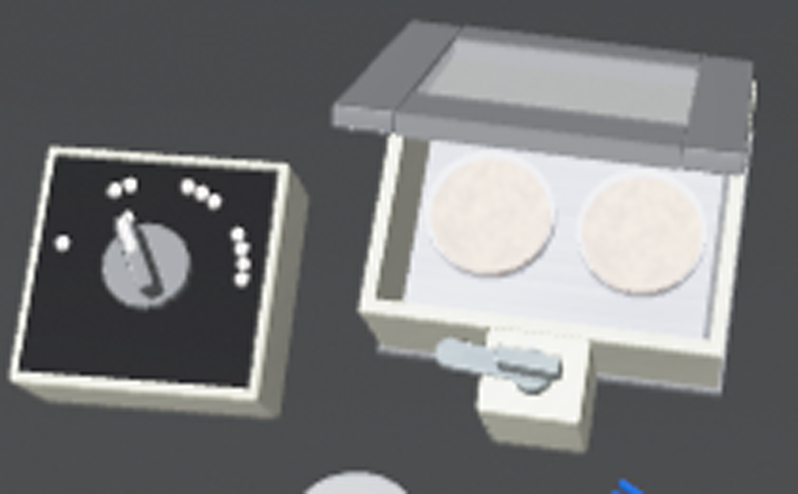

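```bash
cat > h.py <<'E'
import numpy as np
from scipy.spatial.transform import Rotation as R
from scipy.optimize import least_squares
from rig import r, optics, job
def proj(n,P):
    c=optics.get_calibration(n);w=c["rotation"];M=R.from_quat(np.roll(w,-1)).as_matrix()
    p=(np.atleast_2d(P)-c["eye"])@M; p=p*[1,-1,-1]; q=p@c["intrinsics"].T; return q[:,:2]/q[:,2:]
def world(p,X):
    c,s=np.cos(p[2]),np.sin(p[2]);X=np.atleast_2d(np.float64(X));return np.c_[p[0]+c*X[:,0]-s*X[:,1],p[1]+s*X[:,0]+c*X[:,1],X[:,2]]
def px(uv): return np.array([110,95])+np.float64(uv)/3.8-0.37
def lid(a,s,y,t=12): return [85-s*np.cos(a)+t*np.sin(a),y,90+s*np.sin(a)+t*np.cos(a)]
E
python3 - <<'E'
from h import *
B=[[-85,105,90],[-85,-105,90],[-134,30,90],[-134,-30,90],[-85,-105,0],[-85,105,0],[-134,-30,0],[-134,30,0]]
Bu=px([[362,308],[722,357],[479,407],[583,419],[722,392],[380,350],[585,452],[483,440]])
Lu=px([[337,108],[748,153],[335,128],[745,172]])
def f(p):
    L=[lid(p[3],172,103),lid(p[3],172,-103),lid(p[3],172,103,0),lid(p[3],172,-103,0)]
    return (proj("top",world(p,B+L))-np.r_[Bu,Lu]).ravel()
q=least_squares(f,[500,20,0,.9],x_scale=[100,100,.3,.3],loss="soft_l1");print("box",q.x.round(3));print(f(q.x).reshape(-1,2).round(1).tolist())
b=q.x
C=[[75,75,55],[75,-75,55],[-75,-75,55],[-75,75,55]]
for k,a in enumerate([1.35,.45,-.45,-1.35]): C.append([56*np.cos(a),56*np.sin(a),55])
Cu=px([[50,148],[292,165],[253,403],[12,380],[63,242],[122,187],[201,193],[240,257]])
g=lambda p:(proj("top",world(p,C))-Cu).ravel()
q=least_squares(g,[500,250,0],x_scale=[100,100,.3],loss="soft_l1");print("cu",q.x.round(3));print(g(q.x).reshape(-1,2).round(1).tolist());c=q.x
# selector, turnbutton angles
Su=px([[125,213],[152,289]])
h=lambda p:(proj("top",world(c,[[22*np.cos(p[0]),22*np.sin(p[0]),85],[-22*np.cos(p[0]),-22*np.sin(p[0]),85]]))-Su).ravel()
q=least_squares(h,[.6]);print("sel",q.x,q.fun.round(1))
Tu=px([[438,352],[560,368],[498,357]])
h=lambda p:(proj("top",world(b,[[-111+54*np.cos(p[0]),54*np.sin(p[0]),110],[-111-18*np.cos(p[0]),-18*np.sin(p[0]),131],[-111+18*np.cos(p[0]),18*np.sin(p[0]),131]]))-Tu).ravel()
q=least_squares(h,[1.3]);print("tb",q.x,q.fun.round(1))
print("pivot",world(b,[-111,0,124]),"edge",world(b,lid(b[3],172,0)),"hinge",world(b,[85,0,90]),"tips",world(b,lid(0,172,0)))
E
```

```text
box [ 5.6086e+02  4.4593e+01 -1.0300e-01  8.4400e-01]
[[-0.4, 0.2], [0.6, -0.9], [-0.6, 0.2], [-0.3, 0.5], [-1.2, -0.3], [2.0, 0.0], [1.0, -0.0], [2.7, -0.0], [-1.0, -1.1], [0.2, 0.2], [-0.4, -0.2], [0.2, 1.3]]
cu [ 5.18671e+02  2.93417e+02 -6.50000e-02]
[[-0.6, -1.2], [-0.3, -0.3], [0.6, -0.3], [-2.2, 0.0], [0.0, 0.3], [0.3, 0.3], [0.4, 0.4], [0.7, 0.4]]
sel [0.47788711] [-1.1  2.  -2.  -0.4]
tb [1.53944263] [-0.4 -0.2  0.6 -1.7 -0.4 -1.5]
pivot [[450.45358146  56.05613623 124.        ]] edge [[540.64297253  46.69239181 226.5081336 ]] hinge [[645.40567993  35.81560015  90.        ]] tips [[474.32526699  53.57770324 102.        ]]
```

Run:
```python
from h import *
b=[560.86,44.59,-.103]
for a in [.95,.844,.75,.65,.55,.45,.35,.25,.15,.1,.05,0,-.02]:
    p=lid(a,160,0);p[0]+=14;print(a,world(b,p).round(0)[0])
print("pivot",world(b,[-111,0,124]))
```

```text
0.95 [576.  43. 227.]
0.844 [563.  44. 218.]
0.75 [551.  46. 208.]
0.65 [540.  47. 196.]
0.55 [530.  48. 184.]
0.45 [521.  49. 170.]
0.35 [514.  49. 156.]
0.25 [508.  50. 141.]
0.15 [504.  50. 126.]
0.1 [502.  51. 118.]
0.05 [501.  51. 110.]
0 [500.  51. 102.]
-0.02 [500.  51.  99.]
pivot [[450.44827914  56.00279527 124.        ]]
```

Call:
jog_arm --moves "0 0.02 -0.03 0.03 0 0 -8; 0 0.05 -0.06 0.05 0 0 -16; 0 0.08 -0.1 0.07 0 0 -24; 0 0.11 -0.14 0.08 0 0 -32; 0 0.14 -0.18 0.08 0 0 -40" --newtons 40

```text
time_s: 0.6
position: [346.6, 412.0, 312.7]
ee_rot: [0.0, 0.498, 0.867, 0.001]
wrist_force: [0.4, 0.1, 0.0]
opening: 12.4
finger_force: 0.0
```

Call:
jog_arm --moves "0 0.025 -0.04 0 0 0 -8; 0 0.05 -0.08 0 0 0 -16; 0 0.075 -0.12 0 0 0 -24; 0 0.1 -0.16 0 0 0 -32; 0 0.125 -0.2 0 0 0 -40"

```text
time_s: 1.1
position: [471.0, 211.2, 311.1]
ee_rot: [-0.0, 0.765, 0.644, -0.0]
wrist_force: [1.2, -0.4, 0.5]
opening: -0.2
finger_force: 0.0
```

Call:
jog_arm --moves "0 0.025 -0.035 0 0 0 -3; 0 0.05 -0.075 0 0 0 -3; 0 0.08 -0.115 -0.01 0 0 -3; 0 0.107 -0.155 -0.03 0 0 -3; 0 0.107 -0.165 -0.05 0 0 -3"

```text
time_s: 1.6
position: [580.2, 44.5, 260.7]
ee_rot: [0.001, 0.781, 0.625, 0.001]
wrist_force: [-0.4, 0.2, -0.9]
opening: -0.2
finger_force: 0.0
```

Run:
```python
from h import *
import cv2
print(r.observe()["position"])
a=optics.camera("side")[120:280,190:370,::-1]
cv2.imwrite("pics/s1.png",cv2.resize(a,None,fx=3.5,fy=3.5,interpolation=cv2.INTER_CUBIC))
```

```text
[580.15016935  44.49586637 260.69781309]
```

View pics/s1.png

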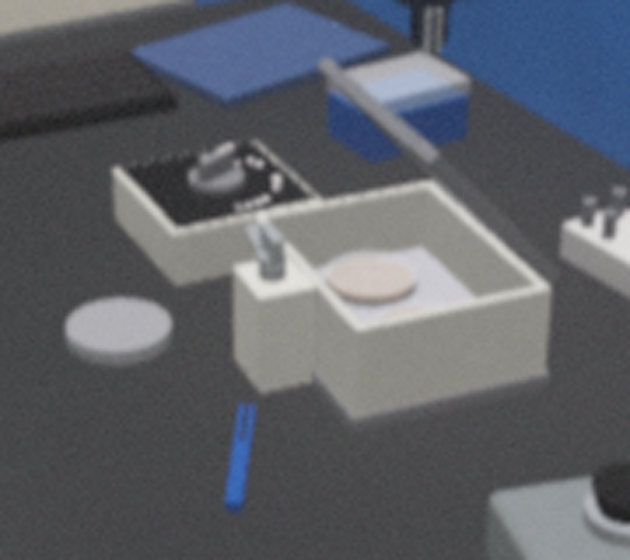

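The fingertips at crop (432,28) are shut and stand above and behind the lid edge, which runs from (325,65) to (435,158). Next I'll lower onto the lid and follow its arc.

Call:
jog_arm --moves "0 -0.002 0 -0.02 0 0 0; 0 -0.004 0 -0.033 0 0 0; 0 -0.01 0 -0.038 0 0 0; 0 -0.018 0 -0.043 0 0 0; 0 -0.023 0.001 -0.048 0 0 0"

```text
time_s: 2.15
position: [553.9, 49.4, 213.6]
ee_rot: [0.0, 0.78, 0.626, 0.0]
wrist_force: [0.7, -0.4, 2.2]
opening: 0.0
finger_force: 0.8
```

Call:
jog_arm --moves "0 -0.006 0 -0.005 0 0 0; 0 -0.012 0 -0.012 0 0 0; 0 -0.017 0 -0.017 0 0 0; 0 -0.022 0 -0.023 0 0 0; 0 -0.027 0 -0.029 0 0 0"

```text
time_s: 2.65
position: [527.2, 49.0, 183.8]
ee_rot: [0.0, 0.78, 0.626, 0.0]
wrist_force: [1.6, 0.9, 0.7]
opening: -0.2
finger_force: 0.6
```

Call:
jog_arm --moves "0 -0.004 0 -0.007 0 0 0; 0 -0.008 0 -0.014 0 0 0; 0 -0.012 0 -0.021 0 0 0; 0 -0.015 0 -0.028 0 0 0; 0 -0.018 0 -0.035 0 0 0"

```text
time_s: 3.15
position: [509.1, 49.0, 148.5]
ee_rot: [-0.0, 0.78, 0.626, -0.0]
wrist_force: [-0.2, 0.6, 1.9]
opening: -0.1
finger_force: 0.6
```

Call:
jog_arm --moves "0 -0.003 0 -0.007 0 0 0; 0 -0.005 0 -0.014 0 0 0; 0 -0.007 0 -0.021 0 0 0; 0 -0.009 0 -0.028 0 0 0; 0 -0.01 0 -0.035 0 0 0"

```text
time_s: 3.65
position: [499.3, 49.0, 113.6]
ee_rot: [-0.0, 0.78, 0.626, -0.0]
wrist_force: [-1.2, 0.8, 1.1]
opening: -0.1
finger_force: 0.5
```

Call:
jog_arm --moves "0 0 0 -0.004 0 0 0; 0 0 0 -0.007 0 0 0; 0 0 0 -0.009 0 0 0; 0 0 0 -0.011 0 0 0; 0 0 0 -0.011 0 0 0"

```text
time_s: 4.15
position: [499.5, 49.0, 103.0]
ee_rot: [0.0, 0.78, 0.626, -0.0]
wrist_force: [0.2, 0.2, -0.2]
opening: 0.0
finger_force: 0.0
```

Call:
jog_arm --moves "0 0 0 -0.001 0 0 0; 0 0 0 -0.002 0 0 0; 0 0 0 -0.003 0 0 0; 0 0 0 -0.003 0 0 0; 0 0 0 -0.003 0 0 0"

```text
time_s: 4.65
position: [499.8, 49.0, 101.8]
ee_rot: [0.0, 0.78, 0.626, 0.0]
wrist_force: [-6.4, -0.8, 22.1]
opening: 0.1
finger_force: 10.9
```

Call:
jog_arm --moves "0 0 0 0.02 0 0 0; 0.06 0 0 0.06 0 0 0; 0.06 -0.02 0 0.1 0 0 0; 0.06 -0.04 0.1 0.12 0 0 0; 0.06 -0.04 0.13 0.12 0 0 0"

```text
time_s: 5.15
position: [464.0, 146.6, 218.2]
ee_rot: [0.001, 0.781, 0.625, 0.002]
wrist_force: [1.9, -0.2, -0.2]
opening: 58.0
finger_force: 0.0
```

Run:
```python
from h import *
import cv2
print(r.observe()["position"])
a=optics.camera("top")[95:225,110:320,::-1]
b=optics.camera("side")[150:250,210:360,::-1]
a=cv2.resize(a,(630,390),interpolation=cv2.INTER_CUBIC)
cv2.imwrite("pics/t2.png",a);cv2.imwrite("pics/s2.png",cv2.resize(b,None,fx=5,fy=5,interpolation=cv2.INTER_CUBIC))
```

```text
[464.02527288 146.62123074 218.16129362]
```

View pics/s2.png

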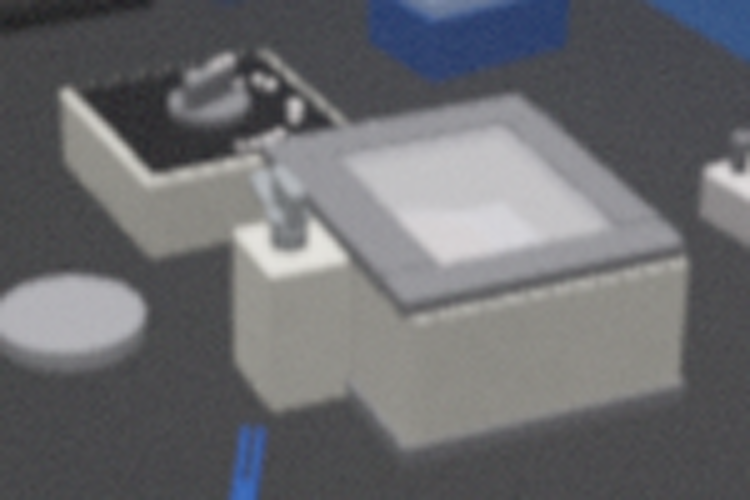

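View pics/t2.png

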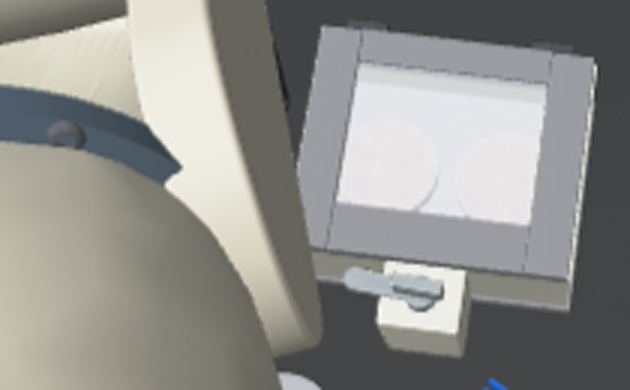

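The lid lies flat on the box, and the bar is still clear of it: its tip is at (348,278) and the fin runs (390,278)–(442,290) in the top crop. I'll refine the pivot position and the button angle.

Run:
```python
from h import *
px2=lambda uv:np.array([110,95])+np.float64(uv)/3-.33
U=px2([[346,276],[390,277],[441,289]])
h=lambda p:(proj("top",[[p[0]+k*np.cos(p[2]),p[1]+k*np.sin(p[2]),z] for k,z in((54,107),(18,131),(-18,131))])-U).ravel()
q=least_squares(h,[450,56,1.4],x_scale=[10,10,.1]);print(q.x,q.x[2]+.103,q.fun.round(1))
L=[[-87,103,102],[-87,-103,102],[85,103,102],[85,-103,102],[-134,30,90],[-134,-30,90]]
LU=px2([[313,246],[570,277],[322,26],[595,60],[378,325],[461,334]])
g=lambda p:(proj("top",world(p,L))-LU).ravel()
q=least_squares(g,[560,45,-.1],x_scale=[10,10,.1]);print(q.x,g(q.x).round(1));print(world(q.x,[-111,0,124]))
```

```text
[448.94840731  57.12139995   1.36900315] 1.4720031545709789 [-0.4 -0.2  0.2  0.2  0.2 -0. ]
[ 5.58900625e+02  4.11304486e+01 -9.14316062e-02] [-7.9  0.1  1.9  0.5  1.   0.1  1.6 -1.4  1.7  0.1  1.8  0.2]
[[448.3642675   51.26522244 124.        ]]
```

Call:
jog_arm --moves "0.045 0 0 0 0 0 1"

```text
time_s: 5.35
position: [463.5, 147.3, 216.3]
ee_rot: [0.0, 0.773, 0.634, 0.0]
wrist_force: [-0.0, -0.7, -0.2]
opening: 46.9
finger_force: 0.0
```

Call:
jog_arm --moves "0.042 -0.007 -0.04 -0.015 0 0 0; 0.042 -0.014 -0.075 -0.03 0 0 0; 0.042 -0.014 -0.091 -0.04 0 0 0; 0.042 -0.014 -0.091 -0.05 0 0 0; 0.042 -0.014 -0.091 -0.05 0 0 0"

```text
time_s: 5.85
position: [448.9, 54.4, 164.8]
ee_rot: [-0.001, 0.775, 0.632, -0.001]
wrist_force: [-0.1, 0.1, -0.9]
opening: 41.9
finger_force: 0.0
```

Call:
jog_arm --moves "0.042 0 0 -0.02 0 0 0; 0.042 0 0 -0.04 0 0 0; 0.042 0 0 -0.052 0 0 0; 0.042 0 0 -0.052 0 0 0"

```text
time_s: 6.25
position: [448.8, 55.6, 112.9]
ee_rot: [-0.001, 0.774, 0.633, -0.001]
wrist_force: [0.1, -0.1, -0.1]
opening: 42.2
finger_force: 0.0
```

Call:
jog_arm --moves "0.02 0 0 0 0 0 0; 0.012 0 0 0 0 0 0; 0.005 0 0 0 0 0 0; 0.005 0 0 0 0 0 0" --newtons 25

```text
time_s: 6.65
position: [447.4, 56.0, 114.6]
ee_rot: [-0.002, 0.774, 0.633, -0.001]
wrist_force: [-10.4, 6.1, 10.0]
opening: 9.2
finger_force: 28.0
```

Call:
jog_arm --moves "0.005 -0.001 0 0.001 0 0 0; 0.005 -0.002 0 0.001 0 0 -5; 0.005 -0.002 0 0.001 0 0 -11; 0.005 -0.002 0 0.001 0 0 -17; 0.005 -0.002 0 0.001 0 0 -23"

```text
time_s: 7.15
position: [447.0, 56.1, 114.8]
ee_rot: [-0.001, 0.886, 0.464, -0.0]
wrist_force: [0.2, 5.7, -12.7]
opening: 9.1
finger_force: 25.7
```

Call:
jog_arm --moves "0.005 0 0 0 0 0 -6; 0.005 0 0 0 0 0 -12; 0.005 0 0 0 0 0 -18; 0.005 0 0 0 0 0 -24; 0.005 0 0 0 0 0 -30"

```text
time_s: 7.65
position: [446.9, 56.3, 114.8]
ee_rot: [-0.001, 0.976, 0.219, -0.0]
wrist_force: [0.2, 7.4, -13.1]
opening: 9.4
finger_force: 25.8
```

Call:
jog_arm --moves "0.005 0 0.001 -0.001 0 0 -6; 0.005 0 0.001 -0.001 0 0 -12; 0.005 0 0.001 -0.001 0 0 -18; 0.005 0 0.001 -0.001 0 0 -24; 0.005 0 0.001 -0.001 0 0 -29"

```text
time_s: 8.15
position: [446.9, 56.6, 114.7]
ee_rot: [-0.0, 0.999, -0.032, -0.001]
wrist_force: [-3.5, 2.1, 2.0]
opening: 9.5
finger_force: 27.9
```

Run:
```python
from h import *
s=r.observe();print(s["ee_rot"],s["moment"],s["wrist_force"],s["joints"])
```

```text
[-1.89363296e-04  9.99473697e-01 -3.24336946e-02 -5.90162510e-04] [0.36739894 0.76788823 0.07597116] [-3.49125196  2.13557151  2.00303571] [1.22266186e-01 2.46266853e-01 2.09923659e+00 7.77297008e-04
 7.97197235e-01 1.75739788e+00]
```

Call:
jog_arm --moves "0.005 0 0 0 0 0 -1; 0.005 0 0 0 0 0 -2; 0.005 0 0 0 0 0 -3; 0.005 0 0 0 0 0 -3"

```text
time_s: 8.55
position: [446.9, 56.6, 114.7]
ee_rot: [-0.0, 0.998, -0.056, -0.001]
wrist_force: [-5.1, 1.8, 5.7]
opening: 9.5
finger_force: 28.2
```

Run:
```python
from h import *
s=r.observe();print(s["ee_rot"],s["moment"],s["wrist_force"])
```

```text
[-1.85497490e-04  9.98430621e-01 -5.59993121e-02 -5.81530687e-04] [0.43168547 0.9346936  0.07357532] [-5.1458965   1.77038566  5.74151132]
```

Call:
jog_arm --moves "0.03 0 0 0 0 0 0; 0.04 0 0 0 0 0 0; 0.04 0 0 0.03 0 0 0; 0.04 0 0 0.06 0 0 0; 0.04 0 0.03 0.1 0 0 0"

```text
time_s: 9.05
position: [447.1, 84.7, 214.5]
ee_rot: [0.001, 0.998, -0.057, -0.001]
wrist_force: [1.4, 0.3, 0.7]
opening: 39.8
finger_force: 0.0
```

Run:
```python
from h import *
import cv2
s=r.observe();print(s["position"])
Su=px([[125,213],[152,289]])
h=lambda p:(proj("top",[[p[0]+k*np.cos(p[2]),p[1]+k*np.sin(p[2]),85] for k in(22,-22)])-Su).ravel()
q=least_squares(h,[518,293,.4],x_scale=[10,10,.1]);print(q.x,q.fun)
a=optics.camera("top")[95:225,110:320,::-1]; b=optics.camera("side")[150:250,210:360,::-1]
a=cv2.resize(a,(750,464),interpolation=cv2.INTER_CUBIC);b=cv2.resize(b[:65],(690,299),interpolation=cv2.INTER_CUBIC)
o=np.zeros((598,750,3),np.uint8);o[:299,:690]=b;o[299:]=a[165:464]
cv2.imwrite("pics/b3.png",o)
```

```text
[447.11232849  84.70090472 214.53203648]
[5.20573664e+02 2.90068211e+02 4.11655097e-01] [ 0.46384815  1.23775438 -0.45942953 -1.21158323]
```

View pics/b3.png

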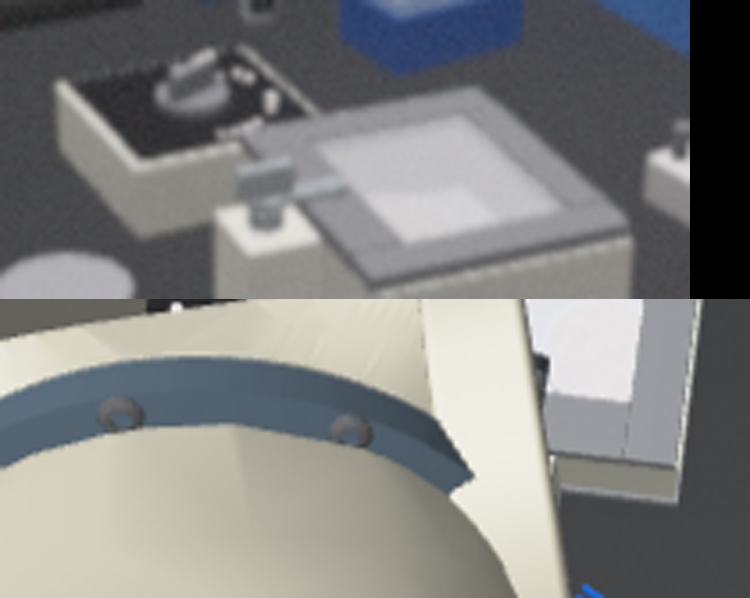

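In the side crop the bar runs from the pivot at (265,195) over the lid to (345,185), so the button is secured. Next is the selector.

Call:
jog_arm --moves "0.045 0.015 0.04 0 0 0 6; 0.045 0.03 0.08 0 0 0 12; 0.045 0.045 0.12 0 0 0 18; 0.045 0.06 0.16 -0.01 0 0 24; 0.045 0.072 0.2 -0.03 0 0 30"

```text
time_s: 9.65
position: [521.5, 288.5, 184.8]
ee_rot: [-0.0, 0.978, 0.206, 0.002]
wrist_force: [1.2, -0.6, -0.0]
opening: 45.1
finger_force: 0.0
```

Call:
jog_arm --moves "0.045 0 0.005 -0.03 0 0 0; 0.045 0 0.005 -0.06 0 0 0; 0.045 0 0.005 -0.06 0 0 0"

```text
time_s: 9.95
position: [517.1, 290.1, 119.8]
ee_rot: [0.001, 0.979, 0.204, -0.003]
wrist_force: [-0.7, 1.3, 0.2]
opening: 44.6
finger_force: 0.0
```

Call:
jog_arm --moves "0.045 0 0 -0.02 0 0 0; 0.045 0 0 -0.04 0 0 0; 0.045 0 0 -0.05 0 0 0; 0.045 0 0 -0.05 0 0 0"

```text
time_s: 10.35
position: [519.4, 290.8, 73.8]
ee_rot: [0.0, 0.979, 0.204, -0.001]
wrist_force: [0.6, -0.8, 0.9]
opening: 45.1
finger_force: 0.0
```

Call:
jog_arm --moves "0.03 0 0 -0.005 0 0 0; 0.02 0 0 -0.005 0 0 0; 0.005 0 0 -0.005 0 0 0; 0.005 0 0 -0.005 0 0 0; 0.005 0 0 -0.005 0 0 0" --newtons 25

```text
time_s: 10.85
position: [519.5, 292.9, 70.0]
ee_rot: [-0.001, 0.979, 0.204, 0.0]
wrist_force: [-3.2, 7.2, 1.6]
opening: 10.2
finger_force: 30.3
```

Call:
jog_arm --moves "0.005 -0.001 0.002 0 0 0 -5; 0.005 -0.001 0.002 0 0 0 -11; 0.005 -0.001 0.002 0 0 0 -17; 0.005 -0.001 0.002 0 0 0 -23; 0.005 -0.001 0.002 0 0 0 -29"

```text
time_s: 11.35
position: [519.5, 292.2, 70.0]
ee_rot: [0.001, 0.999, -0.049, 0.001]
wrist_force: [2.7, -8.5, 4.1]
opening: 10.4
finger_force: 30.7
```

Call:
jog_arm --moves "0.005 0 0 0 0 0 -6; 0.005 0 0 0 0 0 -12; 0.005 0 0 0 0 0 -18; 0.005 0 0 0 0 0 -24; 0.005 0 0 0 0 0 -24"

```text
time_s: 11.85
position: [519.2, 291.5, 70.0]
ee_rot: [0.001, 0.967, -0.256, 0.001]
wrist_force: [2.5, -11.7, 5.2]
opening: 10.2
finger_force: 30.9
```

Call:
jog_arm --moves "0.02 0 0 0 0 0 0; 0.045 0 0 0 0 0 0; 0.045 0 0 0 0 0 0; 0.045 0 0 0.04 0 0 0; 0.045 0 0 0.08 0 0 0"

```text
time_s: 12.35
position: [517.6, 293.1, 148.9]
ee_rot: [0.001, 0.967, -0.254, -0.001]
wrist_force: [0.2, 0.2, 0.3]
opening: 45.1
finger_force: 0.0
```

Call:
jog_arm --moves "0.045 -0.01 0.04 0.03 0 0 0; 0.045 -0.03 0.08 0.06 0 0 0; 0.045 -0.05 0.12 0.08 0 0 0; 0.045 -0.07 0.16 0.1 0 0 0; 0.045 -0.1 0.2 0.1 0 0 0"

```text
time_s: 12.85
position: [420.6, 494.3, 252.6]
ee_rot: [-0.003, 0.967, -0.255, 0.001]
wrist_force: [1.2, 1.6, -0.9]
opening: 44.9
finger_force: 0.0
```

Call:
jog_arm --moves "0.045 -0.04 0.03 0 0 0 0; 0.045 -0.08 0.06 0 0 0 0; 0.045 -0.12 0.09 0 0 0 0; 0.045 -0.16 0.12 0 0 0 0; 0.045 -0.2 0.13 0 0 0 0"

```text
time_s: 13.35
position: [313.5, 568.6, 242.9]
ee_rot: [-0.013, 0.975, -0.219, -0.03]
wrist_force: [0.0, -0.8, 0.4]
opening: 45.1
finger_force: 0.0
```

Run:
```python
from h import *
import cv2
print(r.observe()["position"])
a=optics.camera("top")[95:225,110:320,::-1]
cv2.imwrite("pics/t4.png",cv2.resize(a,None,fx=3.8,fy=3.8,interpolation=cv2.INTER_CUBIC))
```

```text
[313.50592342 568.62104439 242.94225858]
```

View pics/t4.png

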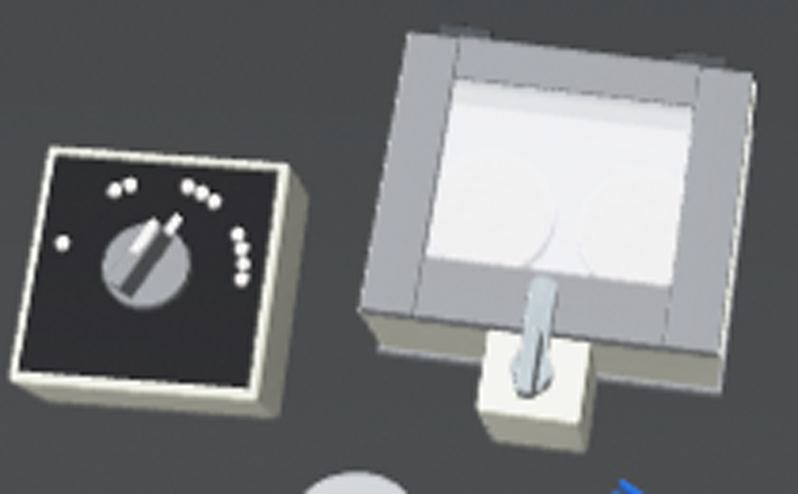

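Run:
```python
from h import *
for a in (-.65,-.515,-.38):
    P=[[519+k*np.cos(a),291.5+k*np.sin(a),z] for k,z in((22,85),(0,85),(-22,85),(26,64))]
    print(a,((proj("top",P)-[110,95]+.37)*3.8).round(0).tolist())
```

```text
-0.65 [[161.0, 225.0], [136.0, 253.0], [110.0, 282.0], [177.0, 233.0]]
-0.515 [[157.0, 223.0], [136.0, 253.0], [114.0, 284.0], [173.0, 229.0]]
-0.38 [[153.0, 220.0], [136.0, 253.0], [118.0, 287.0], [168.0, 227.0]]
```

The picture shows the lid shut and the bar straight over it, from (530,380) to (541,285). The selector's line tip at (156,222) matches the prediction for the three-dot mark, and the arm is clear of everything.

```bash
python3 -c "
from rig import job;print(job.job_done())"
```

```text
the job is handed in; nothing more can be done
None
```

I closed the lid gently, turned the turnbutton over it and set the selector to three dots; the last picture confirmed all three, and the job was handed in at about 13.4 s with no verdict shown.

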